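# Square up a glass tile in the corner, then lay it into the panel

### The arm

A 6-joint arm with a two-finger parallel gripper is mounted at the origin on the work surface. World frame = base frame: x ahead of the robot, y to its left, z up, the work surface at z = 0. Lengths are in m, angles in rad, forces in N, time in s.
With the tool pointing down it reaches from about 0.375 to 0.9 m from the base axis. Payload 3.1 kg.
Tool frame: the origin (TCP) lies midway between the tips of the shut fingers; the grasp point (between the pads) lies 19 mm behind it; z points along the fingers, y is the line along which they close (so a half turn about z gives the same grasp; the last joint's range is limited). The gripper opens to 85 mm and grips with 20 to 120 N. Pads are 22 mm wide; open, the fingers measure 114 mm over their backs; the gripper's body (76 mm by 85 mm) begins 54 mm behind the grasp point. The pads swing forward as they close: fully open they stand 13 mm farther back than shut.
Start: joints at [-1.46, 0.527, 1.433, -0, 1.181, -0.178], TCP at [0.179, -0.599, 0.231] pointing down, gripper open.
Joint ranges: [-3.08, 3.08], [-0.75, 2.2], [0.22, 2.44], [-1.43, 4.57], [0, 2.65], [-2.85, 2.85]. Speed limits (rad/s): [2.79, 2.79, 3.14, 3.14, 3.14, 3.14].

### API

Orientations are given as a 3x3 rotation matrix whose columns are the frame's x, y, z axes.
In Python, from plant import sensors, viewer, robot gives the robot as it stands.
- The arm moves only by the tool step_arm, never from a script. Its argument "plan" is a list of rows, each a list of 2 entries, a list of its own where there are three numbers: the shift along the tool's x, y, z as a fraction of full scale, then the turn, a rotation vector about the tool's x, y, z as a fraction of full scale. In form: [[[tx, ty, tz], [wx, wy, wz]], ...]. A call has 1 to 5 rows; each row shifts and turns the commanded pose from where the row before left it, along the tool's axes as they then stand; what a row does not reach is not made up. Full scale, the value 1, is 150 mm for a shift and 8 degrees for a turn. A row lasts 1/8 s, in which the tool goes at most 62.5 mm and 10.7 degrees, less where a joint would pass 70% of its speed; a pose out of reach is approached as far as the arm can. A call with a number of a shift or a turn outside -1 to 1 is refused whole. A call with a gripper value outside its range is refused whole. "hand" is the gripper's target within -1 to 1 (shut at 1, half-way at 0, fully open at -1), set as the call begins (left out, the last holds). The fingers move at their own pace and stop on an object; "squeeze" is the grip in N (left out, the last holds). Time passes only in rows, so rows that do not move let the fingers close. It gives the time, the measured TCP pose, the force, the opening and the grip force at its end, in the units of the state.
- sensors.state(): the state, without advancing time (a new reading comes with each control period).
- viewer.grab_frame(name): name is "scene" or "top" or "wrist"; returns the picture (400x640x3 uint8, blue, green, red); there is no depth.
- viewer.camera_info(name): a dict with "fx", "fy", "cx", "cy" (pixels), "k1" (the pictures are not rectified: a ray, as slopes to the right and down, at radius r is drawn at 1 + k1 r^2 times it, then the intrinsics apply), "R" (3x3) and "t" (3): a world point X has camera coordinates R X + t. Camera axes: x right, y down, z forward; pixel columns grow to the right and rows downward; lengths in m; the calibration is good to about 2 mm. A picture is of the moment at which its call begins: read the wrist's pose just before it. camera_info takes no time and is no camera call; for the wrist camera it gives the pose at the moment of the call.
- robot.sign_off(): hands the job in; it is judged then, once.
The state is a dict: "time": time; "joints": joint angles; "joint_velocities": joint speeds; "tau": joint torques, N m; "eef_pos": TCP position; "tool_rot": TCP orientation; "wrist_force": force on the tool from outside, world axes, zero at the start; "torque": the same for the moment, N m; "opening": opening from 0.0 (shut) to 1.0 (fully open); "grasp_force": force on a finger pad.
Only numpy, scipy, OpenCV 4.12 (cv2) and the standard library are available. Lean on these libraries where they do the work, as an engineer would, in place of code of your own. Each camera call takes 0.05 s, during which the arm holds its last target. There are 200 camera calls.

### The job

Take the blue glass tile out of the storage rack, lay it flat on the squaring board and slide it fully home into the corner, against the end stop and the side fence, and let go of it there. Then take it again by its long sides, through the finger gap in the fence, and lay it flat into the empty place of the panel, face up and in line with the two fixed tiles, and let go. It is glass, so set it down, never drop it, and leave the other two tiles in the rack, the jar and the tub where they are.

Things in the scene. Friction and masses are not known exactly. Their poses are not given: they have to be found in the camera images.
- tile_blue_center (a point): Centre of the blue glass tile, the one to move: a flat slab 66 x 42 mm, 10 mm thick, silver foil edge, blue face, about 70 g. x runs along its 66 mm length, y along its width, z up out of its face. It starts face up in one of the rack's channels, long axis along the channel; its two ends overhang the rack's base by about 6 mm and can be gripped, its long sides are covered by the rails.
- tile_amber_center (a point): Centre of an amber tile of the same size lying in another channel of the rack; to be left there.
- tile_green_center (a point): Centre of a loose green tile of the same size lying in the remaining channel of the rack; to be left there.
- rack: Fixed wooden storage rack, origin at the centre of its underside on the bench. Base 54 mm (x) by 176 mm (y), 10 mm thick; four rails 8 mm wide and 12 mm high above the base run along x, 56 mm apart centre to centre, and make three channels 48 mm wide centred at y = -56, 0 and 56 mm. The channels are open at both x ends.
- corner_seat (a point): Where the blue tile's centre lies when it is fully home in the squaring board's corner, its 66 mm length along this point's x (either way round). The board's top is 5 mm below this point. The end stop's inner face is at x = +33 mm, the side fence's inner face at y = +21 mm. Towards -x and -y the board is open.
- jig: Fixed squaring board, plywood, 200 (x) x 170 (y) x 12 mm, origin under its centre; seat point at x 30, y 20, z 17 mm. Aluminium fences, 15 mm thick, stand 14 mm above it: end stop, inner face x = 63, from y = -19 to 56; side fence, inner face y = 41, in two blocks, x = 50 to 63 and x = -25 to 10, with a 40 mm finger gap between them, open down to the board.
- gap_center (a point): Centre of the empty place in the panel, at the height of the centre of a tile lying there; x runs along the row. The gap is 70 mm long in x, between two fixed tiles, and marked by white paper 42 mm wide. The panel's top is 5 mm below this point. Both y sides are open: 54 mm of bare board.
- panel: Fixed cork board 250 (x) x 150 (y) x 12 mm, origin under its centre, with a row of tiles along x at y = 0: red fixed tile at -x, empty gap in the middle, green fixed tile at +x; each tile 66 x 42 x 10 mm.
- jar_center (a point): Centre of an open glass jar, 68 mm across and 75 mm high, standing loose on the bench; to be left alone.
- tub_center (a point): Centre of an open clear plastic tub with dark green clips, 90 mm (x) by 120 mm (y) and 55 mm high (132 mm over the clips), loose on the bench; to be left alone.

How it is judged:
By the outcome, as a careful person would: the job done as asked, in the order asked, and still so for the second after the job is handed in, with the robot touching nothing.
It also fails if it takes over 69 s, if anything falls off the work surface, if the arm or the gripper's body presses on something with over 40 N, if the wrist force passes 120 N, or if a joint passes its speed limit or range.

## Working session

There is one attempt and no reset: what is moved stays moved. The work goes in short steps, Python scripts to look and compute and a tool call to move; the robot and the scene stay as the last step left them, time stands still between calls to the robot, and variables do not carry over. Pictures are saved under pics/ and viewed, at most 10 in all, crops included, and the job is handed in when it is done.

Besides the shell and the picture viewer there is one more tool, called after "Request:" as name([rows], argument=value, ...), one row to a line, values as JSON. step_arm: Moves the arm, as the interface text tells. Shift numbers are shares of 150 mm and turn numbers shares of 8 degrees, none past 1 either way. Its arguments: {"type":"object","properties":{"plan":{"type":"array"},"hand":{"type":"number"},"squeeze":{"type":"number"}},"required":["plan"]}

```bash
mkdir -p pics; ls; python3 - <<'E'
from plant import sensors, viewer, robot
import cv2,numpy as np
for n in ("scene","top"):
    im=viewer.grab_frame(n); cv2.imwrite(f"pics/{n}0.png",im)
    c=viewer.camera_info(n); print(n,{k:np.round(v,4).tolist() for k,v in c.items()})
s=sensors.state(); print(s["time"],s["eef_pos"],s["tool_rot"],s["opening"])
E
```

```text
pics
scene {'fx': 401.9512, 'fy': 401.9512, 'cx': 320.106, 'cy': 198.9125, 'k1': -0.0183, 'R': [[-0.8874, 0.4607, 0.014], [0.2887, 0.5793, -0.7623], [-0.3593, -0.6724, -0.6471]], 't': [0.5561, -0.1254, 1.2363]}
top {'fx': 378.28, 'fy': 378.28, 'cx': 318.3683, 'cy': 200.9242, 'k1': -0.0833, 'R': [[-0.0044, -1.0, -0.0036], [-0.9915, 0.0049, -0.1303], [0.1303, 0.003, -0.9915]], 't': [0.0034, 0.6254, 0.9455]}
0.1 [ 0.17852925 -0.59825016  0.2303877 ] [[ 9.58302567e-01  2.85755352e-01 -2.61103586e-04]
 [ 2.85755275e-01 -9.58300438e-01  2.04796245e-03]
 [ 3.35000550e-04 -2.03717940e-03 -9.99997869e-01]] 1.0006253074258948
```

View pics/top0.png

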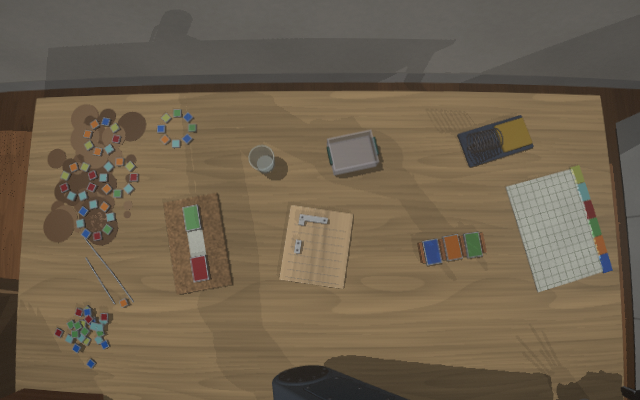

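View pics/scene0.png

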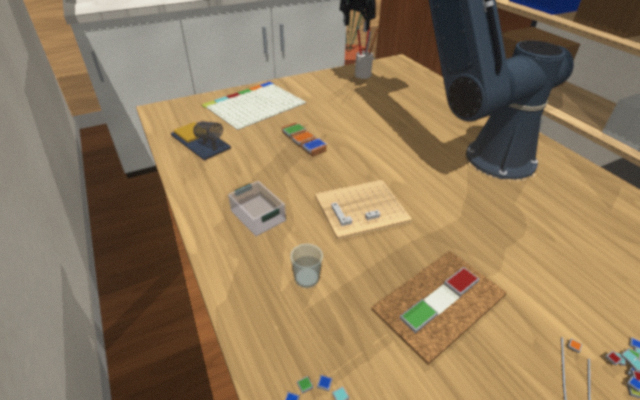

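The top view shows the rack's blue, amber and green tiles at (431,252), (453,247), (473,245). It also shows the jig at (317,246) with its end stop at (313,219), and the panel's white gap at (196,243). The scene view shows blue at (315,145), white paper at (441,300) and fences at (341,213) and (373,215).

```bash
cat > h.py <<'E'
import cv2,numpy as np
from plant import sensors, viewer, robot
def ray(c,uv):
    K=np.array([[c["fx"],0,c["cx"]],[0,c["fy"],c["cy"]],[0,0,1]]); d=np.array([c["k1"],0,0,0,0.])
    p=cv2.undistortPoints(np.array(uv,float).reshape(-1,1,2),K,d).reshape(-1,2)
    R=np.array(c["R"]);t=np.array(c["t"])
    D=np.c_[p,np.ones(len(p))]@R
    return -R.T@t, D/np.linalg.norm(D,axis=1,keepdims=True)
def plane(c,uv,z):
    o,D=ray(c,uv); return o+D*((z-o[2])/D[:,2])[:,None]
def cross(c1,u1,c2,u2):
    o1,d1=ray(c1,[u1]);o2,d2=ray(c2,[u2]);d1=d1[0];d2=d2[0]
    s=np.linalg.lstsq(np.c_[d1,-d2],o2-o1,rcond=None)[0]
    a=o1+s[0]*d1;b=o2+s[1]*d2
    return (a+b)/2,np.linalg.norm(a-b)
def project(c,X):
    R=np.array(c["R"]);K=np.array([[c["fx"],0,c["cx"]],[0,c["fy"],c["cy"]],[0,0,1]])
    return cv2.projectPoints(np.array(X,float).reshape(-1,1,3),cv2.Rodrigues(R)[0],np.array(c["t"],float),K,np.array([c["k1"],0,0,0,0.]))[0].reshape(-1,2)
HUE={"blue":(105,130,120,40),"green":(45,80,90,30),"red":(170,180,120,40),"amber":(5,16,150,60),"white":(0,180,0,150)}
def blobs(im,col,amin=30,box=None):
    """minAreaRects of a colour, inside box (u0,v0,u1,v1)"""
    h=cv2.cvtColor(im,cv2.COLOR_BGR2HSV); a,b,s,v=HUE[col]
    m=cv2.inRange(h,(a,s,v),(b,255,255)) if col!="white" else cv2.inRange(h,(0,0,v),(180,50,255))
    if box is not None:
        k=np.zeros_like(m);k[box[1]:box[3],box[0]:box[2]]=255;m&=k
    cs=cv2.findContours(m,cv2.RETR_EXTERNAL,cv2.CHAIN_APPROX_NONE)[0]
    out=[]
    for c in sorted(cs,key=cv2.contourArea,reverse=True):
        if cv2.contourArea(c)>amin: M=cv2.moments(c);out.append(((M["m10"]/M["m00"],M["m01"]/M["m00"]),cv2.contourArea(c),cv2.minAreaRect(c)))
    return out
E
python3 - <<'E'
from h import *
A=cv2.imread("pics/top0.png");B=cv2.imread("pics/scene0.png");ca=viewer.camera_info("top");cb=viewer.camera_info("scene")
boxes={"blue":((410,230,490,270),(270,110,340,165)),"amber":((410,230,490,270),(270,110,340,165)),"green":((460,225,490,270),(270,110,340,165)),
"red":((160,190,240,300),(370,250,510,360)),"white":((160,190,240,300),(370,250,510,360)),"green ":((160,190,240,300),(370,250,510,360))}
for k,(x,y) in boxes.items():
    a=blobs(A,k.strip(),20,x);b=blobs(B,k.strip(),20,y)
    print(k,[(np.round(q[0],1),q[1]) for q in a],[(np.round(q[0],1),q[1]) for q in b])
    if a and b: print("   ",np.round(cross(ca,a[0][0],cb,b[0][0]),4) if 0 else [np.round(v,4) for v in cross(ca,a[0][0],cb,b[0][0])], np.round(plane(ca,[a[0][0]],.02),4), np.round(plane(ca,cv2.boxPoints(a[0][2]),.02)[:,:2],3).tolist())
# jig fence corners from top and scene by approx px
print(np.round(plane(ca,[(291,205),(354,213),(346,289),(279,280),(327,218),(297,251)],.012),3))
E
cat > crop.py <<'E'
import cv2
A=cv2.imread("pics/top0.png");B=cv2.imread("pics/scene0.png")
a=cv2.resize(A[195:300,270:365],None,fx=4,fy=4,interpolation=cv2.INTER_CUBIC);b=cv2.resize(B[170:245,310:415],None,fx=3.8,fy=3.8,interpolation=cv2.INTER_CUBIC)
b=cv2.copyMakeBorder(b,0,a.shape[0]-b.shape[0],0,0,cv2.BORDER_CONSTANT);cv2.imwrite("pics/jig0.png",cv2.hconcat([a,b]))
E
python3 crop.py
```

```text
blue [(array([431.8, 251.4]), 249.0)] [(array([313.4, 143.8]), 74.5)]
    [array([ 0.4935, -0.2993,  0.0192]), np.float64(0.0028)] [[ 0.4923 -0.2982  0.02  ]] [[0.518, -0.277], [0.524, -0.31], [0.467, -0.32], [0.461, -0.287]]
amber [(array([452.5, 246.8]), 236.5)] [(array([302.7, 135.8]), 93.5)]
    [array([ 0.5045, -0.3547,  0.0204]), np.float64(0.0016)] [[ 0.5038 -0.3544  0.02  ]] [[0.529, -0.334], [0.535, -0.366], [0.479, -0.375], [0.473, -0.343]]
green [(array([473. , 244.2]), 226.5)] [(array([293.9, 128.4]), 67.5)]
    [array([ 0.5103, -0.4108,  0.0197]), np.float64(0.0006)] [[ 0.51   -0.4105  0.02  ]] [[0.535, -0.39], [0.541, -0.423], [0.485, -0.431], [0.479, -0.398]]
red [] []
white [(array([195.9, 241.3]), 282.5)] [(array([440.7, 299. ]), 526.5)]
    [array([0.521 , 0.3286, 0.0145]), np.float64(0.0018)] [[0.5215 0.3262 0.02  ]] [[0.547, 0.352], [0.553, 0.312], [0.496, 0.301], [0.49, 0.341]]
green  [(array([190.8, 221.6]), 73.0)] [(array([418.7, 313.9]), 397.5)]
    [array([0.5784, 0.3401, 0.0151]), np.float64(0.0103)] [[0.5741 0.3419 0.02  ]] [[0.599, 0.359], [0.602, 0.33], [0.559, 0.323], [0.556, 0.351]]
[[ 0.619  0.074  0.012]
 [ 0.596 -0.095  0.012]
 [ 0.396 -0.071  0.012]
 [ 0.42   0.105  0.012]
 [ 0.583 -0.022  0.012]
 [ 0.496  0.058  0.012]]
```

View pics/jig0.png

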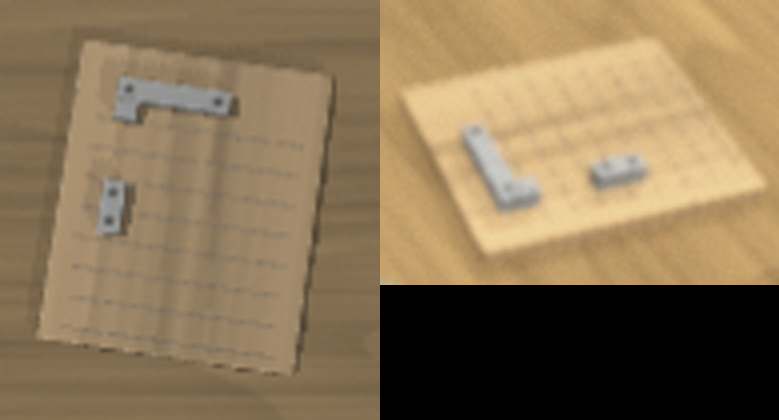

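The crop shows the jig board with its corner at the upper left. The end stop runs along crop (120-230,97), the fence stub is at (125,112), and the second block is at (112,207). The board's corners in the crop are (83,40), (333,77), (293,375) and (38,338). That puts the jig's yaw near -8.5°, the rack near +9° and the panel near +11°. The heights agree with the text: tile top 0.019-0.020, paper about 0.0145.

Next I plan the approach above the blue tile.

```bash
cat > p.py <<'E'
import sys,numpy as np
from scipy.spatial.transform import Rotation as Ro
from plant import sensors
def plan(x,y,z,yawy,n,via=None):
    """rows to bring TCP to x,y,z, tool straight down, tool y axis at angle yawy (deg, mod 180)"""
    s=sensors.state();p=np.array(s["eef_pos"]);R=np.array(s["tool_rot"])
    c=[]
    for k in (0,180):
        a=np.radians(yawy+k);Y=np.array([np.cos(a),np.sin(a),0]);Z=np.array([0,0,-1.]);T=np.c_[np.cross(Y,Z),Y,Z]
        w=Ro.from_matrix(R.T@T).as_rotvec();c.append((np.linalg.norm(w),w,T))
    w=min(c,key=lambda q:q[0])[1];d=np.array([x,y,z])-p
    print("t",round(s["time"],2),"pos",p.round(4),"yawY",round(np.degrees(np.arctan2(R[1,1],R[0,1])),1),"j",np.round(s["joints"],2))
    for i in range(n):
        Q=R@Ro.from_rotvec(w*i/n).as_matrix()
        print([np.round(Q.T@d/n/.15,3).tolist(),np.round(np.degrees(w)/n/8,3).tolist()],end=",")
        if i%5==4: print()
    print()
if __name__=="__main__":
    a=[float(v) for v in sys.argv[1:]];plan(*a[:4],int(a[4]))
E
python3 p.py .493 -.299 .14 9.3 11
```

```text
t 0.1 pos [ 0.1785 -0.5983  0.2304] yawY -73.4 j [-1.46  0.53  1.43 -0.    1.18 -0.18]
[[0.234, -0.119, 0.055], [-0.001, -0.001, -0.94]],[[0.248, -0.088, 0.055], [-0.001, -0.001, -0.94]],[[0.257, -0.054, 0.055], [-0.001, -0.001, -0.94]],[[0.262, -0.02, 0.055], [-0.001, -0.001, -0.94]],[[0.263, 0.014, 0.055], [-0.001, -0.001, -0.94]],
[[0.259, 0.049, 0.055], [-0.001, -0.001, -0.94]],[[0.25, 0.082, 0.055], [-0.001, -0.001, -0.94]],[[0.237, 0.114, 0.055], [-0.001, -0.001, -0.94]],[[0.22, 0.144, 0.055], [-0.001, -0.001, -0.94]],[[0.199, 0.172, 0.055], [-0.001, -0.001, -0.94]],
[[0.175, 0.196, 0.055], [-0.001, -0.001, -0.94]],
```

Request:
step_arm([
  [[0.234,-0.119,0.055],[0,0,-0.94]],
  [[0.248,-0.088,0.055],[0,0,-0.94]],
  [[0.257,-0.054,0.055],[0,0,-0.94]],
  [[0.262,-0.02,0.055],[0,0,-0.94]],
  [[0.263,0.014,0.055],[0,0,-0.94]],
], hand=-1, squeeze=30)

```text
time: 0.72
eef_pos: [0.3221, -0.4618, 0.1895]
tool_rot: [[0.582, 0.814, -0.0], [0.814, -0.582, 0.001], [0.0, -0.001, -1.0]]
wrist_force: [0.2, 0.2, -0.2]
opening: 0.997
grasp_force: 0.0
```

Request:
step_arm([
  [[0.259,0.049,0.055],[0,0,-0.94]],
  [[0.25,0.082,0.055],[0,0,-0.94]],
  [[0.237,0.114,0.055],[0,0,-0.94]],
  [[0.22,0.144,0.055],[0,0,-0.94]],
  [[0.199,0.172,0.055],[0,0,-0.94]],
])

```text
time: 1.35
eef_pos: [0.4652, -0.326, 0.1482]
tool_rot: [[-0.036, 0.999, -0.0], [0.999, 0.036, 0.0], [0.001, -0.0, -1.0]]
wrist_force: [-0.3, -0.6, -0.1]
opening: 1.002
grasp_force: 0.0
```

Request:
step_arm([
  [[0.175,0.196,0.055],[0,0,-0.94]],
  [[0,0,0],[0,0,0]],
  [[0,0,0],[0,0,0]],
])

```text
time: 1.72
eef_pos: [0.4928, -0.3, 0.1403]
tool_rot: [[-0.162, 0.987, -0.001], [0.987, 0.162, 0.0], [0.0, -0.001, -1.0]]
wrist_force: [-1.2, -0.0, 0.0]
opening: 0.998
grasp_force: 0.0
```

```bash
python3 - <<'E'
from h import *
c=viewer.camera_info("wrist"); im=viewer.grab_frame("wrist"); cv2.imwrite("pics/w1.png",im)
for k in ("blue","amber","green"):
    for q in blobs(im,k,300)[:2]:
        P=plane(c,cv2.boxPoints(q[2]),.02);e=P[1]-P[0];f=P[2]-P[1]
        print(k,np.round(q[0],0),q[1],plane(c,[q[0]],.02).round(4),P.mean(0).round(4),[(round(np.hypot(*v[:2]),4),round(np.degrees(np.arctan2(v[1],v[0])),1)) for v in (e,f)])
b=blobs(im,"blue",300)
if b:
    ct=viewer.camera_info("top");a=blobs(cv2.imread("pics/top0.png"),"blue",20,(410,230,490,270))
    print(cross(c,b[0][0],ct,a[0][0]))
E
python3 p.py .493 -.299 .14 9.3 1
```

```text
blue [319. 195.] 2239.5 [[ 0.4915 -0.2988  0.02  ]] [ 0.4913 -0.2993  0.02  ] [(np.float64(0.0354), np.float64(97.5)), (np.float64(0.0596), np.float64(9.3))]
amber [322. 249.] 1817.0 [[ 0.5028 -0.3542  0.02  ]] [ 0.5023 -0.3543  0.02  ] [(np.float64(0.0591), np.float64(9.3)), (np.float64(0.0353), np.float64(-78.8))]
amber [321. 167.] 483.5 [[ 0.4885 -0.272   0.02  ]] [ 0.4895 -0.2713  0.02  ] [(np.float64(0.0532), np.float64(9.3)), (np.float64(0.0093), np.float64(-79.0))]
green [319. 298.] 1508.5 [[ 0.509  -0.4106  0.02  ]] [ 0.5093 -0.4111  0.02  ] [(np.float64(0.0353), np.float64(96.2)), (np.float64(0.0587), np.float64(7.6))]
(array([ 0.49227257, -0.30380327,  0.00119941]), np.float64(3.473775138148708e-05))
t 1.77 pos [ 0.4926 -0.3005  0.1405] yawY 9.3 j [-0.74  0.58  1.64 -0.    0.92 -0.9 ]
[[0.01, 0.004, 0.004], [-0.003, 0.001, -0.006]],
```

View pics/w1.png

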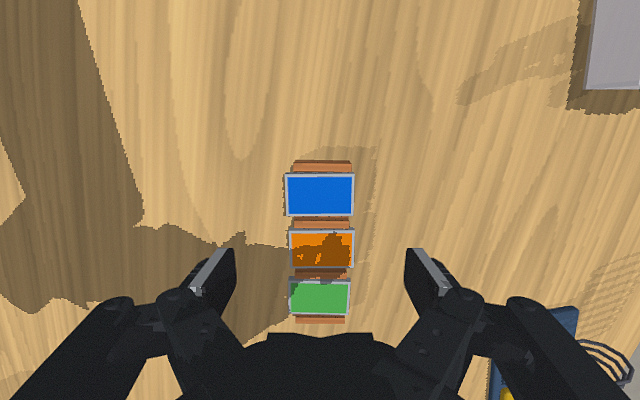

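The wrist view shows the blue tile at (319,195), central between the fingers and with its long axis in line with them. The measured position is (0.4915,-0.299) and the yaw is 9.3°.

I'll descend and grip the tile by its ends.

Request:
step_arm([
  [[0.01,-0.005,0.3],[0,0,0]],
  [[0,0,0.3],[0,0,0]],
  [[0,0,0.2],[0,0,0]],
  [[0,0,0.13],[0,0,0]],
  [[0,0,0],[0,0,0]],
])

```text
time: 2.4
eef_pos: [0.4911, -0.2988, 0.0001]
tool_rot: [[-0.161, 0.987, -0.002], [0.987, 0.161, 0.001], [0.002, -0.001, -1.0]]
wrist_force: [-0.3, -0.4, 0.4]
opening: 0.999
grasp_force: 0.0
```

Request:
step_arm([
  [[0,0,0],[0,0,0]],
  [[0,0,0],[0,0,0]],
  [[0,0,0],[0,0,0]],
  [[0,0,0],[0,0,0]],
], hand=0.2, squeeze=30)

```text
time: 2.9
eef_pos: [0.4929, -0.2993, 0.0025]
tool_rot: [[-0.162, 0.987, 0.002], [0.987, 0.162, -0.002], [-0.002, 0.002, -1.0]]
wrist_force: [-0.9, 0.1, 6.2]
opening: 0.763
grasp_force: 34.7
```

```bash
python3 p.py .5016 -.006 .0025 -8.6 6
```

```text
t 2.9 pos [ 0.4929 -0.2993  0.0025] yawY 9.3 j [-0.74  0.8   1.7  -0.    0.63 -0.9 ]
[[0.32, 0.062, -0.001], [0.002, 0.002, 0.374]],[[0.323, 0.046, -0.001], [0.002, 0.002, 0.374]],[[0.325, 0.029, -0.0], [0.002, 0.002, 0.374]],[[0.326, 0.012, -0.0], [0.002, 0.002, 0.374]],[[0.326, -0.005, -0.0], [0.002, 0.002, 0.374]],
[[0.325, -0.022, -0.0], [0.002, 0.002, 0.374]],
```

Request:
step_arm([
  [[0,0,-0.1],[0,0,0]],
  [[0,0,-0.3],[0,0,0]],
  [[0,0,-0.3],[0,0,0]],
  [[0,0,-0.2],[0,0,0]],
])

```text
time: 3.4
eef_pos: [0.4925, -0.2987, 0.1389]
tool_rot: [[-0.162, 0.987, 0.002], [0.987, 0.162, -0.002], [-0.002, 0.002, -1.0]]
wrist_force: [1.2, 0.1, -0.1]
opening: 0.76
grasp_force: 34.0
```

Request:
step_arm([
  [[0.32,0.062,0],[0,0,0.374]],
  [[0.323,0.046,0],[0,0,0.374]],
  [[0.325,0.029,0],[0,0,0.374]],
  [[0.326,0.012,0],[0,0,0.374]],
  [[0.326,-0.005,0],[0,0,0.374]],
])

```text
time: 4.03
eef_pos: [0.4993, -0.0524, 0.1368]
tool_rot: [[0.1, 0.995, 0.001], [0.995, -0.1, -0.0], [0.0, 0.001, -1.0]]
wrist_force: [0.1, -0.2, -1.2]
opening: 0.764
grasp_force: 33.9
```

Request:
step_arm([
  [[0.325,-0.022,0],[0,0,0.374]],
  [[0,0,0],[0,0,0]],
  [[0,0,0],[0,0,0]],
])

```text
time: 4.4
eef_pos: [0.5013, -0.0053, 0.1366]
tool_rot: [[0.149, 0.989, 0.001], [0.989, -0.149, -0.001], [-0.0, 0.001, -1.0]]
wrist_force: [-0.2, -0.1, -0.6]
opening: 0.763
grasp_force: 33.9
```

```bash
python3 - <<'E'
from h import *
c=viewer.camera_info("wrist"); im=viewer.grab_frame("wrist")
s=sensors.state()
for q in blobs(im,"blue",200)[:1]:
    z=s["eef_pos"][2]+.0175
    P=plane(c,cv2.boxPoints(q[2]),z);e=P[1]-P[0];f=P[2]-P[1]
    print(np.round(q[0]),q[1],P.mean(0).round(4),[(round(np.hypot(*v[:2]),4),round(np.degrees(np.arctan2(v[1],v[0])),1)) for v in (e,f)])
print(s["eef_pos"])
# predicted jig corners for check
x=np.array([.989,-.15]);y=np.array([.15,.989]);o=np.array([.508,.003])
for n,(a,b) in {"corner":(63,41),"stop end":(63,-19),"fence1":(10,41),"fence0":(-25,41),"bTL":(100,85)}.items():
    p=o+x*a/1e3+y*b/1e3; u=project(c,[[*p,.026 if n!="bTL" else .012]])[0]; print(n,u.round(0))
    if 0<=u[0]<640 and 0<=u[1]<400: cv2.circle(im,(int(u[0]),int(u[1])),3,(255,0,255),1)
cv2.imwrite("pics/w2.png",im)
E
python3 p.py .5016 -.006 .14 -8.6 1
```

```text
[320. 268.] 7860.0 [ 0.5002 -0.005   0.154 ] [(np.float64(0.0598), np.float64(-8.6)), (np.float64(0.0359), np.float64(-94.7))]
[ 0.50137699 -0.0059763   0.1364854 ]
corner [399. 143.]
stop end [394. 209.]
fence1 [339. 143.]
fence0 [298. 143.]
bTL [440.  92.]
t 4.45 pos [ 0.5014 -0.006   0.1365] yawY -8.6 j [-0.23  0.51  1.83 -0.    0.8  -0.08]
[[0.0, 0.002, -0.023], [0.007, 0.003, -0.005]],
```

View pics/w2.png

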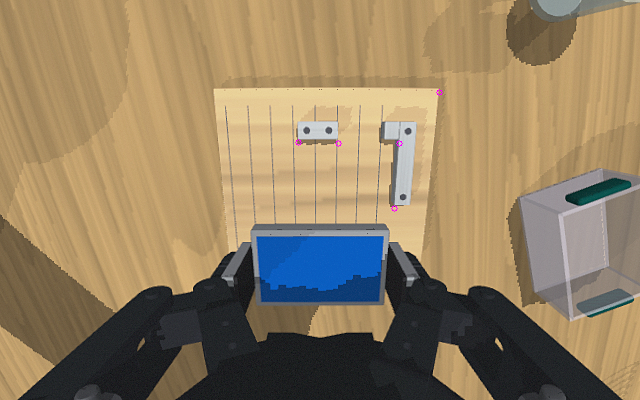

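The tile is held level between the fingers, centred at (320,268). The fence block's inner edge is at row 140, columns 297 to 338. The end stop spans (395,140) to (393,205). My jig estimate is therefore about 2 to 3 mm off, which is fine for laying the tile on the open board.

Request:
step_arm([
  [[0,0,0.3],[0,0,0]],
  [[0,0,0.3],[0,0,0]],
  [[0,0,0.2],[0,0,0]],
  [[0,0,0.05],[0,0,0]],
  [[0,0,0],[0,0,0]],
])

```text
time: 5.08
eef_pos: [0.5014, -0.0062, 0.0086]
tool_rot: [[0.151, 0.988, 0.0], [0.988, -0.151, -0.0], [-0.0, 0.0, -1.0]]
wrist_force: [-0.3, -0.9, -0.4]
opening: 0.762
grasp_force: 33.9
```

Request:
step_arm([
  [[0,0,0.012],[0,0,0]],
  [[0,0,0],[0,0,0]],
])

```text
time: 5.32
eef_pos: [0.5018, -0.0055, 0.0078]
tool_rot: [[0.15, 0.989, 0.002], [0.989, -0.15, -0.001], [-0.0, 0.002, -1.0]]
wrist_force: [0.6, 0.5, -0.1]
opening: 0.763
grasp_force: 33.9
```

Request:
step_arm([
  [[0,0,0.01],[0,0,0]],
  [[0,0,0],[0,0,0]],
])

```text
time: 5.58
eef_pos: [0.5016, -0.0053, 0.0058]
tool_rot: [[0.15, 0.989, 0.001], [0.989, -0.15, -0.0], [-0.0, 0.001, -1.0]]
wrist_force: [0.2, -0.4, 4.2]
opening: 0.761
grasp_force: 36.4
```

Request:
step_arm([
  [[0,0,0.01],[0,0,0]],
  [[0,0,0],[0,0,0]],
])

```text
time: 5.82
eef_pos: [0.5016, -0.0053, 0.0057]
tool_rot: [[0.15, 0.989, 0.002], [0.989, -0.15, -0.0], [-0.0, 0.002, -1.0]]
wrist_force: [-0.9, -0.3, 16.3]
opening: 0.763
grasp_force: 43.8
```

Request:
step_arm([
  [[0,0,0.01],[0,0,0]],
  [[0,0,0],[0,0,0]],
])

```text
time: 6.08
eef_pos: [0.5015, -0.0053, 0.0056]
tool_rot: [[0.15, 0.989, 0.002], [0.989, -0.15, -0.001], [-0.0, 0.002, -1.0]]
wrist_force: [-3.3, 1.0, 30.8]
opening: 0.762
grasp_force: 50.9
```

Request:
step_arm([
  [[0,0,-0.018],[0,0,0]],
  [[0,0,0],[0,0,0]],
  [[0,0,0],[0,0,0]],
  [[0,0,0],[0,0,0]],
], hand=-1)

```text
time: 6.58
eef_pos: [0.5008, -0.0052, 0.0045]
tool_rot: [[0.15, 0.989, -0.001], [0.989, -0.15, 0.0], [0.0, -0.001, -1.0]]
wrist_force: [-0.3, -0.2, -0.3]
opening: 1.003
grasp_force: 0.0
```

Request:
step_arm([
  [[0,0,-0.1],[0,0,0]],
  [[0,0,-0.25],[0,0,0]],
  [[0,0,-0.25],[0,0,0.9]],
  [[0,0,-0.2],[0,0,0.9]],
  [[0,0,0],[0,0,0.9]],
])

```text
time: 7.2
eef_pos: [0.5027, -0.0055, 0.1283]
tool_rot: [[0.507, 0.862, 0.006], [0.862, -0.507, -0.001], [0.002, 0.006, -1.0]]
wrist_force: [-0.2, 0.4, -0.1]
opening: 1.003
grasp_force: 0.0
```

Request:
step_arm([
  [[0,0,0],[0,0,1]],
  [[0,0,0],[0,0,1]],
  [[0,0,0],[0,0,1]],
  [[0,0,0],[0,0,1]],
  [[0,0,0],[0,0,1]],
])

```text
time: 7.82
eef_pos: [0.5009, -0.0052, 0.1258]
tool_rot: [[0.943, 0.334, 0.0], [0.334, -0.943, -0.0], [0.0, 0.0, -1.0]]
wrist_force: [-0.6, 0.0, 0.2]
opening: 1.0
grasp_force: 0.0
```

Request:
step_arm([
  [[0,0,0],[0,0,1]],
  [[0,0,0],[0,0,1]],
  [[0,0,0],[0,0,1]],
  [[0,0,0],[0,0,0.55]],
  [[0,0,0],[0,0,0]],
])

```text
time: 8.45
eef_pos: [0.501, -0.0052, 0.1256]
tool_rot: [[0.989, -0.149, 0.001], [-0.149, -0.989, -0.0], [0.001, 0.0, -1.0]]
wrist_force: [-0.5, 0.5, -0.8]
opening: 0.998
grasp_force: 0.0
```

```bash
python3 - <<'E'
from h import *
c=viewer.camera_info("wrist"); im=viewer.grab_frame("wrist")
s=sensors.state();print(s["eef_pos"])
for q in blobs(im,"blue",200)[:1]:
    P=plane(c,cv2.boxPoints(q[2]),.022);e=P[1]-P[0];f=P[2]-P[1]
    print(np.round(q[0]),q[1],P.mean(0).round(4),[(round(np.hypot(*v[:2]),4),round(np.degrees(np.arctan2(v[1],v[0])),1)) for v in (e,f)])
cv2.imwrite("pics/w3.png",im)
E
python3 p.py .5016 -.006 .14 81.4 1
```

```text
[ 0.50103364 -0.00522266  0.12556127]
[320. 198.] 2515.0 [ 0.501  -0.0052  0.022 ] [(np.float64(0.0354), np.float64(-98.5)), (np.float64(0.0592), np.float64(172.6))]
t 8.5 pos [ 0.501  -0.0052  0.1256] yawY -98.5 j [-0.23  0.53  1.84 -0.    0.77  1.49]
[[0.005, 0.005, -0.096], [0.001, -0.004, 0.007]],
```

View pics/w3.png

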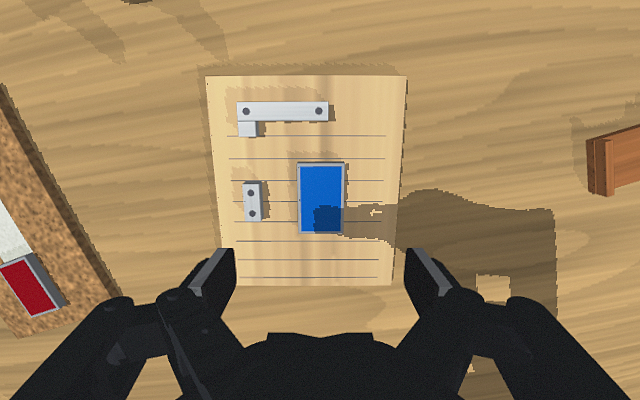

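The tile lies flat and square on the board at (320,198). The end stop is at rows 102-122 for columns 237-328. The fence stub is at (237-258,121-137) and the fence block at (244-262,181-221).

Next I measure the inner faces.

```bash
python3 - <<'E'
from h import *
c=viewer.camera_info("wrist"); im=cv2.imread("pics/w3.png")
h=cv2.cvtColor(im,cv2.COLOR_BGR2HSV)
m=cv2.inRange(h,(0,0,150),(180,35,255)); 
for (u0,v0,u1,v1) in ((225,90,340,142),(235,172,275,228)):
    print("rows",[ (v,(np.where(m[v,u0:u1])[0][[0,-1]]+u0).tolist()) for v in range(v0,v1,3) if m[v,u0:u1].any()])
    print("cols",[ (u,(np.where(m[v0:v1,u])[0][[0,-1]]+v0).tolist()) for u in range(u0,u1,5) if m[v0:v1,u].any()])
q=blobs(im,"blue",200)[0]
C=plane(c,cv2.boxPoints(q[2]),.022).mean(0)
th=np.radians(-8.55);X=np.array([np.cos(th),np.sin(th)]);Y=np.array([-np.sin(th),np.cos(th)])
def rel(name,uv,z): d=(plane(c,[uv],z)[0]-C)[:2];print(name,"x %.1f y %.1f mm"%(d@X*1e3,d@Y*1e3))
rel("stop face top edge L",(270,117),.026)
for n,uv in {"stop low":(300,121.5),"stop low2":(322,121.5)}.items(): rel(n,uv,.012)
for n,uv in {"fence in low":(262.5,190),"fence in low2":(262.5,215)}.items(): rel(n,uv,.012)
for n,uv in {"blk end lo":(255,221.5),"blk end hi top":(252,181)}.items(): rel(n,uv,.026)
E
```

```text
rows [(102, [236, 328]), (105, [237, 327]), (108, [237, 327]), (111, [237, 327]), (114, [237, 327]), (117, [237, 327]), (120, [238, 327]), (123, [238, 254]), (126, [238, 255]), (129, [238, 255]), (132, [238, 255]), (135, [238, 315])]
cols [(240, [102, 136]), (245, [102, 136]), (250, [102, 136]), (255, [102, 136]), (260, [102, 120]), (265, [102, 120]), (270, [102, 120]), (275, [102, 120]), (280, [102, 120]), (285, [102, 135]), (290, [102, 119]), (295, [102, 120]), (300, [102, 120]), (305, [102, 120]), (310, [102, 120]), (315, [102, 135]), (320, [102, 120]), (325, [101, 120])]
rows [(184, [242, 258]), (187, [242, 258]), (190, [243, 258]), (193, [243, 258]), (196, [243, 259]), (199, [243, 259]), (202, [243, 259]), (205, [244, 259]), (208, [244, 259]), (211, [244, 259]), (214, [244, 260]), (217, [245, 260]), (220, [245, 260])]
cols [(245, [184, 221]), (250, [184, 221]), (255, [184, 221]), (260, [212, 220])]
stop face top edge L x 70.4 y 41.1 mm
stop low x 66.6 y 17.7 mm
stop low2 x 66.6 y -1.2 mm
fence in low x 5.8 y 53.3 mm
fence in low2 x -18.5 y 54.7 mm
blk end lo x -19.9 y 58.8 mm
blk end hi top x 17.3 y 59.1 mm
```

Request:
step_arm([
  [[0,0,0.25],[0,0,0]],
  [[0,0,0.25],[0,0,0]],
  [[0,0,0.17],[0,0,0]],
  [[0,0,0.07],[0,0,0]],
  [[0,0,0],[0,0,0]],
], hand=-0.41)

```text
time: 9.12
eef_pos: [0.5009, -0.0052, 0.0138]
tool_rot: [[0.989, -0.15, -0.001], [-0.15, -0.989, 0.0], [-0.001, -0.0, -1.0]]
wrist_force: [0.2, -1.1, 0.9]
opening: 0.705
grasp_force: 0.0
```

Request:
step_arm([
  [[0,0,0],[0,0,0]],
  [[0,0,0],[0,0,0]],
  [[0,0,0],[0,0,0]],
  [[0,0,0],[0,0,0]],
], hand=0.4, squeeze=25)

```text
time: 9.62
eef_pos: [0.5018, -0.0053, 0.0151]
tool_rot: [[0.989, -0.15, 0.002], [-0.15, -0.989, -0.0], [0.002, 0.0, -1.0]]
wrist_force: [-0.1, 0.4, 6.8]
opening: 0.481
grasp_force: 26.0
```

Request:
step_arm([
  [[0,0,-0.004],[0,0,0]],
  [[0.06,0,0],[0,0,0]],
  [[0.07,0,0],[0,0,0]],
  [[0.055,0,0],[0,0,0]],
  [[0,-0.06,0],[0,0,0]],
])

```text
time: 10.25
eef_pos: [0.5301, -0.0012, 0.0151]
tool_rot: [[0.989, -0.15, 0.0], [-0.15, -0.989, -0.001], [0.0, 0.001, -1.0]]
wrist_force: [-1.6, -2.6, 4.3]
opening: 0.477
grasp_force: 25.8
```

Request:
step_arm([
  [[0,-0.07,0],[0,0,0]],
  [[0,-0.05,0],[0,0,0]],
  [[0,0,0],[0,0,0]],
])

```text
time: 10.62
eef_pos: [0.5335, 0.0181, 0.0151]
tool_rot: [[0.989, -0.149, 0.002], [-0.149, -0.989, 0.0], [0.002, -0.0, -1.0]]
wrist_force: [0.7, 0.4, 5.9]
opening: 0.479
grasp_force: 25.9
```

Request:
step_arm([
  [[0,-0.01,0],[0,0,0]],
  [[0,0,0],[0,0,0]],
])

```text
time: 10.88
eef_pos: [0.5337, 0.0188, 0.0151]
tool_rot: [[0.989, -0.149, 0.002], [-0.149, -0.989, -0.001], [0.002, 0.0, -1.0]]
wrist_force: [0.4, -2.8, 4.3]
opening: 0.482
grasp_force: 25.9
```

Request:
step_arm([
  [[0,-0.01,0],[0,0,0]],
  [[0,0,0],[0,0,0]],
])

```text
time: 11.12
eef_pos: [0.5339, 0.0201, 0.0151]
tool_rot: [[0.989, -0.149, 0.002], [-0.149, -0.989, -0.001], [0.002, 0.001, -1.0]]
wrist_force: [0.1, -2.3, 5.8]
opening: 0.48
grasp_force: 25.9
```

Request:
step_arm([
  [[0,-0.01,0],[0,0,0]],
  [[0,0,0],[0,0,0]],
])

```text
time: 11.38
eef_pos: [0.5341, 0.0216, 0.0151]
tool_rot: [[0.989, -0.149, 0.002], [-0.149, -0.989, -0.001], [0.002, 0.001, -1.0]]
wrist_force: [-0.5, -2.5, 5.7]
opening: 0.479
grasp_force: 25.9
```

Request:
step_arm([
  [[0,-0.008,0],[0,0,0]],
  [[0,0,0],[0,0,0]],
])

```text
time: 11.62
eef_pos: [0.5342, 0.0222, 0.0151]
tool_rot: [[0.989, -0.149, 0.002], [-0.149, -0.989, -0.002], [0.002, 0.001, -1.0]]
wrist_force: [-1.5, -5.2, 5.2]
opening: 0.482
grasp_force: 25.9
```

Request:
step_arm([
  [[0,-0.008,0],[0,0,0]],
  [[0,0,0],[0,0,0]],
])

```text
time: 11.88
eef_pos: [0.5342, 0.0223, 0.0151]
tool_rot: [[0.989, -0.148, 0.001], [-0.148, -0.989, -0.003], [0.002, 0.003, -1.0]]
wrist_force: [-1.7, -10.6, 5.9]
opening: 0.481
grasp_force: 26.0
```

Request:
step_arm([
  [[0.015,0,0],[0,0,0]],
  [[0.01,0,0],[0,0,0]],
  [[0,0,0],[0,0,0]],
])

```text
time: 12.25
eef_pos: [0.5343, 0.0223, 0.0151]
tool_rot: [[0.989, -0.148, -0.007], [-0.148, -0.989, -0.002], [-0.006, 0.003, -1.0]]
wrist_force: [-7.5, -9.5, 10.5]
opening: 0.48
grasp_force: 26.5
```

Request:
step_arm([
  [[0.008,0,0],[0,0,0]],
  [[0,0,0],[0,0,0]],
])

```text
time: 12.5
eef_pos: [0.5342, 0.0223, 0.015]
tool_rot: [[0.989, -0.148, -0.009], [-0.148, -0.989, -0.001], [-0.009, 0.003, -1.0]]
wrist_force: [-8.2, -9.4, 11.7]
opening: 0.483
grasp_force: 26.6
```

Request:
step_arm([
  [[0.008,0,0],[0,0,0]],
  [[0,0,0],[0,0,0]],
])

```text
time: 12.75
eef_pos: [0.5343, 0.0223, 0.015]
tool_rot: [[0.989, -0.148, -0.011], [-0.148, -0.989, -0.001], [-0.011, 0.003, -1.0]]
wrist_force: [-9.1, -10.1, 13.8]
opening: 0.48
grasp_force: 26.8
```

Request:
step_arm([
  [[0.008,0,0],[0,0,0]],
  [[0,0,0],[0,0,0]],
])

```text
time: 13.0
eef_pos: [0.5343, 0.0223, 0.015]
tool_rot: [[0.989, -0.147, -0.014], [-0.148, -0.989, -0.001], [-0.014, 0.003, -1.0]]
wrist_force: [-11.6, -9.5, 15.8]
opening: 0.484
grasp_force: 26.9
```

```bash
python3 - <<'E'
from h import *
im=viewer.grab_frame("wrist");t=viewer.grab_frame("top")
a=cv2.resize(im[120:340,170:470],None,fx=1.5,fy=1.5)
b=cv2.resize(t[200:270,280:350],None,fx=4.7,fy=4.7,interpolation=cv2.INTER_CUBIC)
b=cv2.copyMakeBorder(b[:330],0,max(0,a.shape[0]-b.shape[0]),0,0,cv2.BORDER_CONSTANT)
cv2.imwrite("pics/w4.png",cv2.hconcat([a,b[:a.shape[0]]]));print(a.shape,b.shape)
print(sensors.state()["joints"],sensors.state()["torque"])
E
```

```text
(330, 450, 3) (330, 329, 3)
[-0.16559878  0.75900155  1.793873   -0.00538584  0.60220709  1.55773258] [-1.49998237  1.89832448 -0.02799406]
```

View pics/w4.png

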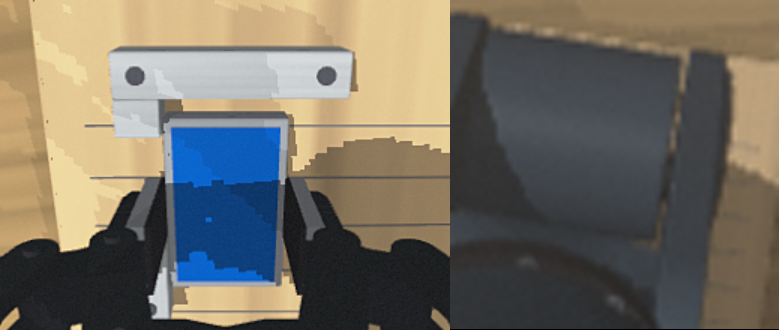

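The tile's left side lies against the fence stub (crop 163,125), but its front edge (row 113) is still about 5 mm short of the stop (row 99). The fence and board friction is holding it, so I'll ease the side and downward load.

Request:
step_arm([
  [[0,0.006,-0.006],[0,0,0]],
  [[0,0,0],[0,0,0]],
])

```text
time: 13.35
eef_pos: [0.5364, 0.0219, 0.0151]
tool_rot: [[0.989, -0.148, -0.009], [-0.148, -0.989, -0.0], [-0.009, 0.002, -1.0]]
wrist_force: [-8.1, -6.0, 5.7]
opening: 0.482
grasp_force: 26.0
```

Request:
step_arm([
  [[0,0,-0.005],[0,0,0]],
  [[0,0,0],[0,0,0]],
])

```text
time: 13.6
eef_pos: [0.537, 0.0218, 0.0154]
tool_rot: [[0.989, -0.148, -0.008], [-0.148, -0.989, -0.0], [-0.008, 0.002, -1.0]]
wrist_force: [-5.7, -5.9, 1.0]
opening: 0.478
grasp_force: 25.8
```

Request:
step_arm([
  [[0.006,0.004,0],[0,0,0]],
  [[0,0,0],[0,0,0]],
])

```text
time: 13.85
eef_pos: [0.5398, 0.0214, 0.0155]
tool_rot: [[0.989, -0.149, -0.004], [-0.149, -0.989, -0.0], [-0.004, 0.001, -1.0]]
wrist_force: [-3.2, -5.0, -0.8]
opening: 0.484
grasp_force: 25.6
```

Request:
step_arm([
  [[0.008,0,0],[0,0,0]],
  [[0,0,0],[0,0,0]],
])

```text
time: 14.1
eef_pos: [0.5413, 0.0212, 0.0156]
tool_rot: [[0.989, -0.149, -0.003], [-0.149, -0.989, -0.0], [-0.003, 0.001, -1.0]]
wrist_force: [-3.3, -5.0, -1.5]
opening: 0.483
grasp_force: 25.6
```

Request:
step_arm([
  [[0.008,0,0],[0,0,0]],
  [[0,0,0],[0,0,0]],
])

```text
time: 14.35
eef_pos: [0.5416, 0.0211, 0.0156]
tool_rot: [[0.989, -0.149, -0.005], [-0.149, -0.989, 0.0], [-0.005, 0.001, -1.0]]
wrist_force: [-4.0, -4.4, 0.3]
opening: 0.484
grasp_force: 25.7
```

```bash
python3 p.py .5407 .0212 .015 81.4 1
```

```text
t 14.35 pos [0.5416 0.0211 0.0156] yawY -98.6 j [-0.17  0.76  1.78 -0.    0.6   1.55]
[[-0.006, 0.0, 0.004], [0.005, 0.038, 0.004]],
```

Request:
step_arm([
  [[0.012,0,0],[0,0,0]],
  [[0,0,0],[0,0,0]],
])

```text
time: 14.6
eef_pos: [0.5416, 0.0211, 0.0155]
tool_rot: [[0.989, -0.149, -0.009], [-0.149, -0.989, 0.001], [-0.009, 0.001, -1.0]]
wrist_force: [-6.8, -4.6, 2.4]
opening: 0.483
grasp_force: 25.9
```

Request:
step_arm([
  [[0.012,-0.006,0],[0,0,0]],
  [[0,0,0],[0,0,0]],
])

```text
time: 14.85
eef_pos: [0.5416, 0.0212, 0.0155]
tool_rot: [[0.989, -0.148, -0.013], [-0.148, -0.989, -0.0], [-0.013, 0.002, -1.0]]
wrist_force: [-9.7, -7.8, 5.8]
opening: 0.478
grasp_force: 26.1
```

```bash
python3 - <<'E'
from h import *
im=viewer.grab_frame("wrist");cv2.imwrite("pics/w5.png",cv2.resize(im[140:320,200:440],None,fx=3,fy=3))
E
```

```text
(no output)
```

View pics/w5.png

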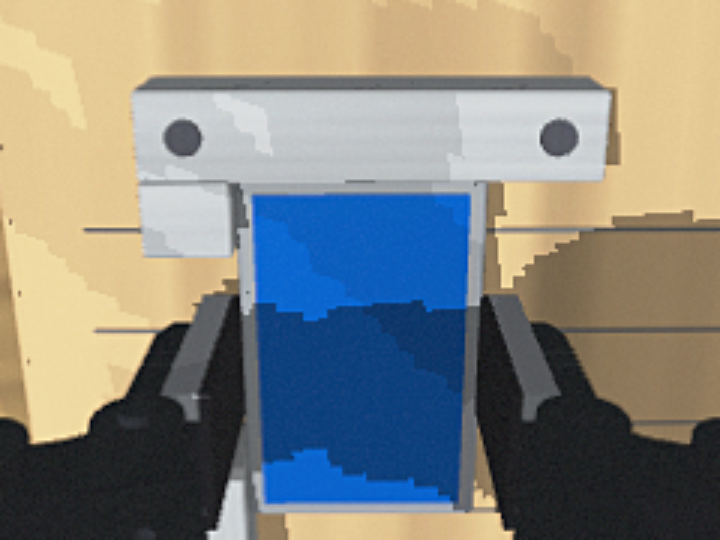

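The tile's front edge now sits flush under the stop face (row 183) and its left side against the stub (column 235). I'll unload the push and let go.

Request:
step_arm([
  [[-0.03,0.012,0],[0,0,0]],
  [[0,0,0],[0,0,0]],
])

```text
time: 15.15
eef_pos: [0.5415, 0.0208, 0.0158]
tool_rot: [[0.989, -0.15, -0.003], [-0.15, -0.989, 0.001], [-0.003, -0.0, -1.0]]
wrist_force: [-3.8, -1.4, -1.4]
opening: 0.482
grasp_force: 25.7
```

Request:
step_arm([
  [[0,0,0],[0,0,0]],
  [[0,0,0],[0,0,0]],
  [[0,0,0],[0,0,0]],
  [[0,0,0],[0,0,0]],
], hand=-0.4)

```text
time: 15.65
eef_pos: [0.5433, 0.0203, 0.0163]
tool_rot: [[0.989, -0.15, 0.001], [-0.15, -0.989, -0.0], [0.001, -0.0, -1.0]]
wrist_force: [0.3, -0.3, 0.3]
opening: 0.702
grasp_force: 0.0
```

Request:
step_arm([
  [[0,0,-0.15],[0,0,0]],
  [[0,0,-0.3],[0,0,0]],
  [[0,0,-0.25],[0,0,0]],
  [[-0.1,0,0],[0,0,0]],
  [[0,0,0],[0,0,0]],
])

```text
time: 16.27
eef_pos: [0.5256, 0.023, 0.1207]
tool_rot: [[0.989, -0.15, -0.003], [-0.15, -0.989, 0.001], [-0.003, -0.0, -1.0]]
wrist_force: [0.7, -0.2, -1.2]
opening: 0.7
grasp_force: 0.0
```

```bash
python3 - <<'E'
from h import *
c=viewer.camera_info("wrist"); im=viewer.grab_frame("wrist"); cv2.imwrite("pics/w6full.png",im)
q=blobs(im,"blue",200)[0];P=plane(c,cv2.boxPoints(q[2]),.022);e=P[1]-P[0];f=P[2]-P[1]
print(np.round(q[0]),P.mean(0).round(4),[(round(np.hypot(*v[:2]),4),round(np.degrees(np.arctan2(v[1],v[0])),1)) for v in (e,f)])
u,v=map(int,q[0]);print(u,v);cv2.imwrite("pics/w6.png",cv2.resize(im[max(0,v-70):v+60,u-80:u+60],None,fx=4,fy=4,interpolation=cv2.INTER_CUBIC))
E
python3 p.py .5416 .0212 .014 81.4 1
```

```text
[319. 182.] [0.5404 0.0217 0.022 ] [(np.float64(0.0357), np.float64(-98.6)), (np.float64(0.059), np.float64(172.6))]
319 182
t 16.32 pos [0.5264 0.0229 0.1203] yawY -98.6 j [-0.17  0.56  1.78  0.    0.8   1.55]
[[0.104, -0.004, 0.708], [-0.001, 0.021, -0.003]],
```

View pics/w6.png

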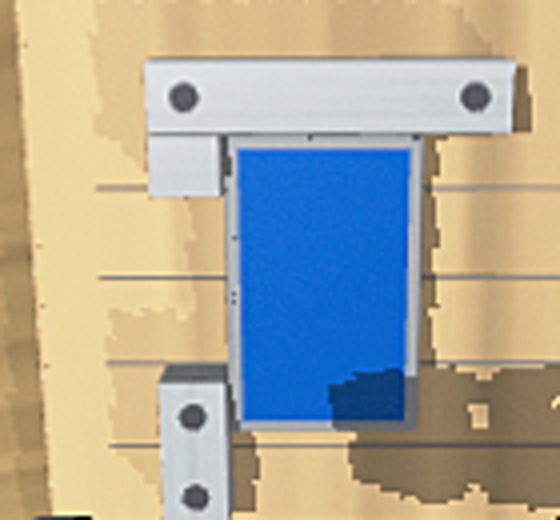

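The tile is fully home. Its front edge is flush with the stop (row 135) and its left side touches both fence blocks (columns 222-232). I'll regrip it through the finger gap.

Request:
step_arm([
  [[0.1,-0.003,0.15],[0,0.02,0]],
  [[0,0,0.25],[0,0,0]],
  [[0,0,0.22],[0,0,0]],
  [[0,0,0.085],[0,0,0]],
  [[0,0,0],[0,0,0]],
])

```text
time: 16.95
eef_pos: [0.5423, 0.0208, 0.0141]
tool_rot: [[0.989, -0.15, -0.0], [-0.15, -0.989, 0.0], [-0.0, -0.0, -1.0]]
wrist_force: [-0.2, -0.0, -0.2]
opening: 0.7
grasp_force: 0.0
```

Request:
step_arm([
  [[0,0,0],[0,0,0]],
  [[0,0,0],[0,0,0]],
  [[0,0,0],[0,0,0]],
  [[0,0,0],[0,0,0]],
], hand=0.4, squeeze=30)

```text
time: 17.45
eef_pos: [0.5438, 0.0206, 0.0164]
tool_rot: [[0.989, -0.15, 0.005], [-0.15, -0.989, -0.001], [0.005, 0.0, -1.0]]
wrist_force: [-0.0, 1.3, 5.9]
opening: 0.475
grasp_force: 30.9
```

Request:
step_arm([
  [[-0.01,0.01,-0.03],[0,0,0]],
  [[0,0,-0.15],[0,0,0]],
  [[0,0,-0.3],[0,0,0]],
  [[0,0,-0.3],[0,0,0]],
  [[0,0,0],[0,0,0]],
])

```text
time: 18.08
eef_pos: [0.5433, 0.0191, 0.1358]
tool_rot: [[0.989, -0.15, 0.01], [-0.15, -0.989, -0.002], [0.01, 0.0, -1.0]]
wrist_force: [-0.2, 0.3, -0.9]
opening: 0.474
grasp_force: 30.6
```

```bash
python3 - <<'E'
from h import *
A=cv2.imread("pics/top0.png");ca=viewer.camera_info("top");t=viewer.grab_frame("top")
# panel in top view: red and green fixed tiles with relaxed thresholds
HUE["red"]=(168,180,80,40);HUE["green"]=(45,90,50,30)
for k in ("white","red","green"):
    for im,n in ((A,"old"),(t,"new")):
        for q in blobs(im,k,60,(160,190,240,300))[:1]:
            P=plane(ca,cv2.boxPoints(q[2]),.022 if k!="white" else .012);e=P[1]-P[0];f=P[2]-P[1]
            print(k,n,np.round(q[0],1),q[1],P.mean(0).round(4),[(round(np.hypot(*v[:2]),4),round(np.degrees(np.arctan2(v[1],v[0])),1)) for v in (e,f)])
E
python3 p.py .525 .326 .14 101 7
```

```text
white old [195.9 241.3] 282.5 [0.5221 0.329  0.012 ] [(np.float64(0.0406), np.float64(-81.4)), (np.float64(0.0585), np.float64(-169.4))]
white new [196.2 242.9] 351.5 [0.5166 0.3279 0.012 ] [(np.float64(0.0421), np.float64(-80.7)), (np.float64(0.0696), np.float64(-168.7))]
green old [191.1 217.6] 256.0 [0.5846 0.341  0.022 ] [(np.float64(0.0362), np.float64(-80.8)), (np.float64(0.0595), np.float64(-168.4))]
green new [191.1 217.6] 256.0 [0.5848 0.3411 0.022 ] [(np.float64(0.0362), np.float64(-80.8)), (np.float64(0.059), np.float64(-168.4))]
t 18.12 pos [0.5418 0.0193 0.1339] yawY -98.6 j [-0.17  0.55  1.74  0.    0.85  1.55]
[[-0.06, -0.286, -0.006], [0.001, -0.006, -0.351]],[[-0.046, -0.289, -0.006], [0.001, -0.006, -0.351]],[[-0.031, -0.291, -0.006], [0.001, -0.006, -0.351]],[[-0.017, -0.292, -0.006], [0.001, -0.006, -0.351]],[[-0.003, -0.293, -0.006], [0.001, -0.006, -0.351]],
[[0.012, -0.292, -0.006], [0.001, -0.006, -0.351]],[[0.026, -0.291, -0.006], [0.001, -0.006, -0.351]],
```

```bash
python3 p.py .448 .3145 .14 101 7
```

```text
t 18.12 pos [0.5418 0.0193 0.1339] yawY -98.6 j [-0.17  0.55  1.74  0.    0.85  1.55]
[[-0.13, -0.265, -0.007], [0.001, -0.006, -0.351]],[[-0.117, -0.271, -0.006], [0.001, -0.006, -0.351]],[[-0.104, -0.276, -0.006], [0.001, -0.006, -0.351]],[[-0.09, -0.281, -0.006], [0.001, -0.006, -0.351]],[[-0.077, -0.285, -0.006], [0.001, -0.006, -0.351]],
[[-0.063, -0.288, -0.006], [0.001, -0.006, -0.351]],[[-0.048, -0.291, -0.006], [0.001, -0.006, -0.351]],
```

Request:
step_arm([
  [[-0.13,-0.265,-0.006],[0,-0.006,-0.351]],
  [[-0.117,-0.271,-0.006],[0,-0.006,-0.351]],
  [[-0.104,-0.276,-0.006],[0,-0.006,-0.351]],
  [[-0.09,-0.281,-0.006],[0,-0.006,-0.351]],
  [[-0.077,-0.285,-0.006],[0,-0.006,-0.351]],
])

```text
time: 18.75
eef_pos: [0.4723, 0.2313, 0.1351]
tool_rot: [[0.995, 0.096, -0.005], [0.096, -0.995, -0.001], [-0.005, 0.001, -1.0]]
wrist_force: [1.3, 0.3, -2.0]
opening: 0.478
grasp_force: 30.6
```

Request:
step_arm([
  [[-0.063,-0.288,-0.006],[0,-0.006,-0.351]],
  [[-0.048,-0.291,-0.006],[0,-0.006,-0.351]],
  [[0,0,0],[0,0,0]],
  [[0,0,0],[0,0,0]],
])

```text
time: 19.25
eef_pos: [0.4464, 0.3141, 0.1373]
tool_rot: [[0.981, 0.192, -0.006], [0.192, -0.981, -0.002], [-0.006, 0.001, -1.0]]
wrist_force: [-0.4, -0.0, -0.4]
opening: 0.477
grasp_force: 30.7
```

```bash
cat > gap.py <<'E'
from h import *
import sys
HUE["red"]=(168,180,80,40);HUE["green"]=(45,90,50,30)
s=sensors.state();c=viewer.camera_info("wrist"); im=viewer.grab_frame("wrist"); cv2.imwrite(sys.argv[1],im)
p=np.array(s["eef_pos"]);print("tcp",p.round(4),"z axis",np.round(np.array(s["tool_rot"])[:,2],4))
for k,z in (("blue",p[2]+.0065),("white",.012),("green",.022),("red",.022)):
    for q in blobs(im,k,300)[:2]:
        P=plane(c,cv2.boxPoints(q[2]),z);e=P[1]-P[0];f=P[2]-P[1]
        print(k,np.round(q[0]),q[1],np.round(q[2][0]),P.mean(0).round(4),[(round(np.hypot(*v[:2]),4),round(np.degrees(np.arctan2(v[1],v[0])),1)) for v in (e,f)])
E
python3 gap.py pics/w7.png; python3 p.py .5166 .3279 .06 101 2
```

```text
tcp [0.4464 0.3141 0.1373] z axis [-0.0058 -0.0021 -1.    ]
blue [320. 257.] 6777.0 [320. 258.] [0.4437 0.3147 0.1438] [(np.float64(0.0352), np.float64(-78.9)), (np.float64(0.0594), np.float64(-166.8))]
white [321. 113.] 3658.0 [321. 113.] [0.5174 0.3277 0.012 ] [(np.float64(0.0415), np.float64(-78.9)), (np.float64(0.0692), np.float64(-167.6))]
white [ 33. 277.] 780.0 [ 30. 266.] [0.2995 0.6157 0.012 ] [(np.float64(0.0962), np.float64(-9.6)), (np.float64(0.0741), np.float64(-78.2))]
green [322.  33.] 2917.0 [322.  34.] [0.5791 0.3395 0.022 ] [(np.float64(0.0356), np.float64(-78.9)), (np.float64(0.0499), np.float64(-167.8))]
green [47. 21.] 369.0 [47. 21.] [0.5519 0.5686 0.022 ] [(np.float64(0.0174), np.float64(-44.1)), (np.float64(0.019), np.float64(-123.0))]
red [321. 178.] 1464.5 [320. 178.] [0.462  0.3173 0.022 ] [(np.float64(0.035), np.float64(-78.9)), (np.float64(0.0354), np.float64(-167.8))]
red [19. 39.] 322.0 [19. 39.] [0.5337 0.5956 0.022 ] [(np.float64(0.0169), np.float64(-74.8)), (np.float64(0.0174), np.float64(-168.3))]
t 19.3 pos [0.4469 0.3137 0.1376] yawY -79.0 j [0.41 0.56 1.72 0.   0.88 1.79]
[[0.239, -0.002, 0.257], [0.003, 0.02, -0.001]],[[0.238, -0.002, 0.258], [0.003, 0.02, -0.001]],
```

View pics/w7.png

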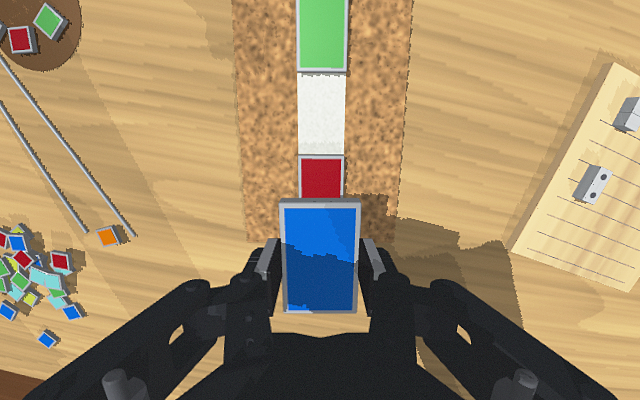

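The wrist view shows the held tile at (320,257), the white gap at (321,113), green at (322,33) and red at (321,178). All of them line up with the image columns. The gap centre comes out near (0.517,0.3276), and the tile sits 2.5 mm behind the TCP.

I'll move over the gap and stop just above it.

Request:
step_arm([
  [[0.16,0.003,0],[0,0.02,0.01]],
  [[0.17,0.003,0.05],[0,0.02,0.01]],
  [[0.166,0.003,0.2],[0,0.02,0.01]],
  [[0,0,0.25],[0,0,0]],
  [[0,0,0.2],[0,0,0]],
])

```text
time: 19.92
eef_pos: [0.5215, 0.3256, 0.0317]
tool_rot: [[0.983, 0.184, 0.003], [0.184, -0.983, 0.0], [0.003, 0.0, -1.0]]
wrist_force: [-0.7, -0.9, -0.6]
opening: 0.479
grasp_force: 30.7
```

Request:
step_arm([
  [[0,0,0],[0,0,0]],
  [[0,0,0],[0,0,0]],
])

```text
time: 20.18
eef_pos: [0.522, 0.327, 0.0343]
tool_rot: [[0.983, 0.186, 0.006], [0.186, -0.983, 0.001], [0.006, -0.0, -1.0]]
wrist_force: [0.2, 0.3, 0.4]
opening: 0.478
grasp_force: 30.7
```

```bash
sed -i 's/p\[2\]+.0065/p[2]+.006/' gap.py; python3 gap.py pics/w8.png; python3 p.py .5166 .3279 .03 101 1; python3 - <<'E'
from h import *
im=cv2.imread("pics/w8.png")
# profile down the column line through the tiles
h=cv2.cvtColor(im,cv2.COLOR_BGR2HSV)
for v in range(90,345,3): print(v,im[v,321].tolist(),end=" ")
E
```

```text
tcp [0.522  0.327  0.0343] z axis [ 0.006   0.0013 -1.    ]
blue [320. 257.] 6773.5 [320. 258.] [0.519  0.3276 0.0403] [(np.float64(0.0354), np.float64(-79.3)), (np.float64(0.0592), np.float64(-167.2))]
white [318. 129.] 10204.5 [318. 131.] [0.5817 0.3403 0.012 ] [(np.float64(0.0436), np.float64(-79.3)), (np.float64(0.0728), np.float64(-167.3))]
white [322. 217.] 645.0 [319. 232.] [0.5231 0.3287 0.012 ] [(np.float64(0.0491), np.float64(-79.3)), (np.float64(0.0392), np.float64(-167.0))]
green [318. 128.] 7779.5 [318. 128.] [0.584  0.3404 0.022 ] [(np.float64(0.0356), np.float64(-79.3)), (np.float64(0.0592), np.float64(-167.6))]
red [319. 324.] 1140.0 [319. 325.] [0.4643 0.3175 0.022 ] [(np.float64(0.0357), np.float64(-79.2)), (np.float64(0.0188), np.float64(-167.6))]
t 20.23 pos [0.5223 0.3274 0.0349] yawY -79.3 j [ 0.38  0.78  1.59 -0.    0.76  1.76]
[[-0.037, -0.01, 0.032], [-0.003, -0.054, -0.034]],
90 [110, 195, 109] 93 [107, 193, 108] 96 [110, 195, 111] 99 [110, 195, 109] 102 [107, 193, 106] 105 [107, 193, 107] 108 [104, 191, 104] 111 [105, 192, 105] 114 [104, 191, 104] 117 [103,
[... 692 characters left out ...]
[222, 112, 10] 231 [221, 112, 10] 234 [221, 110, 10] 237 [224, 115, 10] 240 [224, 114, 10] 243 [224, 115, 13] 246 [224, 116, 10] 249 [224, 115, 12] 252 [224, 114, 10] 255 [124, 62, 13] 258 [142, 74, 23] 261 [139, 72, 17] 264 [141, 71, 26] 267 [142, 76, 25] 270 [138, 69, 8] 273 [138, 70, 9] 276 [140, 72, 19] 279 [141, 71, 17] 282 [140, 71, 17] 285 [138, 67, 9] 288 [137, 68, 7] 291 [140, 73, 19] 294 [141, 72, 18] 297 [140, 74, 17] 300 [139, 73, 17] 303 [140, 72, 16] 306 [139, 73, 14] 309 [142, 67, 2] 312 [131, 130, 116] 315 [38, 21, 176] 318 [41, 28, 174] 321 [41, 26, 171] 324 [34, 9, 170] 327 [45, 31, 173] 330 [44, 29, 173] 333 [41, 23, 174] 336 [39, 24, 172] 339 [39, 39, 35] 342 [40, 34, 36]
```

Measured against the green tile, which shows its full size, the gap centre is (0.5172,0.3276). The held tile is at (0.519,0.3276), so I shift it -1.7 mm along the row and lower it.

Request:
step_arm([
  [[-0.012,0,0],[0,0,0]],
  [[0,0,0.05],[0,0,0]],
  [[0,0,0.05],[0,0,0]],
  [[0,0,0],[0,0,0]],
])

```text
time: 20.72
eef_pos: [0.5189, 0.3272, 0.0178]
tool_rot: [[0.982, 0.187, 0.004], [0.187, -0.982, 0.001], [0.004, 0.0, -1.0]]
wrist_force: [-0.0, -0.4, -1.0]
opening: 0.478
grasp_force: 30.7
```

```bash
python3 gap.py pics/w9.png; python3 - <<'E'
from h import *
h=cv2.cvtColor(cv2.imread("pics/w9.png"),cv2.COLOR_BGR2BGRA)
for v in range(180,216,2): print(v,h[v,321][:3].tolist(),end=" ")
E
```

```text
tcp [0.5189 0.3272 0.0178] z axis [ 3.9e-03  5.0e-04 -1.0e+00]
blue [320. 257.] 6774.5 [320. 258.] [0.5159 0.3278 0.0238] [(np.float64(0.0354), np.float64(-79.2)), (np.float64(0.0592), np.float64(-167.1))]
white [320. 122.] 12723.0 [320. 124.] [0.5829 0.34   0.012 ] [(np.float64(0.044), np.float64(-79.2)), (np.float64(0.0722), np.float64(-166.8))]
white [322. 216.] 642.0 [319. 232.] [0.5267 0.3301 0.012 ] [(np.float64(0.0442), np.float64(-79.2)), (np.float64(0.0353), np.float64(-166.9))]
green [320. 121.] 9978.0 [320. 122.] [0.584  0.3405 0.022 ] [(np.float64(0.0355), np.float64(-79.2)), (np.float64(0.0597), np.float64(-167.2))]
red [320. 326.] 1028.5 [320. 327.] [0.4734 0.3193 0.022 ] [(np.float64(0.0355), np.float64(-79.2)), (np.float64(0.0141), np.float64(-167.2))]
180 [93, 179, 91] 182 [93, 179, 92] 184 [93, 176, 91] 186 [88, 177, 90] 188 [134, 180, 129] 190 [189, 180, 179] 192 [181, 176, 170] 194 [237, 245, 243] 196 [238, 245, 243] 198 [120, 121, 117] 200 [118, 112, 112] 202 [145, 137, 134] 204 [207, 200, 194] 206 [204, 201, 196] 208 [198, 130, 93] 210 [228, 117, 12] 212 [226, 116, 10] 214 [225, 115, 10]
```

Request:
step_arm([
  [[0.008,0,0.005],[0,0,0]],
  [[0,0,0],[0,0,0]],
])

```text
time: 21.02
eef_pos: [0.5208, 0.3276, 0.0179]
tool_rot: [[0.982, 0.187, 0.005], [0.187, -0.982, 0.001], [0.005, -0.0, -1.0]]
wrist_force: [-0.4, -0.7, 0.1]
opening: 0.474
grasp_force: 30.7
```

Request:
step_arm([
  [[0,0,0.008],[0,0,0]],
  [[0,0,0],[0,0,0]],
])

```text
time: 21.28
eef_pos: [0.5206, 0.3275, 0.0166]
tool_rot: [[0.982, 0.187, 0.005], [0.187, -0.982, 0.001], [0.005, -0.0, -1.0]]
wrist_force: [-0.1, -0.4, -1.2]
opening: 0.478
grasp_force: 30.7
```

Request:
step_arm([
  [[0,0,0.006],[0,0,0]],
  [[0,0,0],[0,0,0]],
])

```text
time: 21.52
eef_pos: [0.5206, 0.3276, 0.0164]
tool_rot: [[0.982, 0.187, 0.005], [0.187, -0.982, 0.001], [0.005, -0.0, -1.0]]
wrist_force: [-1.0, -0.6, 4.4]
opening: 0.478
grasp_force: 31.2
```

Contact is felt at 4.4 N, so the tile is down. I check its position before letting go.

```bash
python3 gap.py pics/w10.png
```

```text
tcp [0.5206 0.3276 0.0164] z axis [ 0.0053  0.001  -1.    ]
blue [320. 257.] 6776.5 [320. 258.] [0.5176 0.3281 0.0224] [(np.float64(0.0354), np.float64(-79.2)), (np.float64(0.0592), np.float64(-167.1))]
white [320. 124.] 12541.5 [320. 125.] [0.5838 0.3402 0.012 ] [(np.float64(0.0698), np.float64(8.6)), (np.float64(0.0438), np.float64(-79.2))]
white [322. 216.] 642.0 [319. 232.] [0.5293 0.3306 0.012 ] [(np.float64(0.0438), np.float64(-79.2)), (np.float64(0.0344), np.float64(-166.9))]
green [320. 125.] 10040.5 [320. 126.] [0.584  0.3403 0.022 ] [(np.float64(0.0357), np.float64(-79.2)), (np.float64(0.0596), np.float64(-167.1))]
red [320. 328.] 750.5 [320. 329.] [0.4747 0.3196 0.022 ] [(np.float64(0.0354), np.float64(-78.0)), (np.float64(0.0109), np.float64(-166.4))]
```

Request:
step_arm([
  [[0,0,-0.003],[0,0,0]],
  [[0,0,0],[0,0,0]],
  [[0,0,0],[0,0,0]],
  [[0,0,0],[0,0,0]],
], hand=-0.4)

```text
time: 22.08
eef_pos: [0.5206, 0.3275, 0.016]
tool_rot: [[0.982, 0.187, 0.005], [0.187, -0.982, 0.001], [0.005, -0.0, -1.0]]
wrist_force: [0.5, -1.5, -0.3]
opening: 0.697
grasp_force: 0.0
```

Request:
step_arm([
  [[0,0,-0.1],[0,0,0]],
  [[0,0,-0.3],[0,0,0]],
  [[0,0,-0.3],[0,0,0]],
  [[-0.2,0,-0.1],[0,0,0]],
  [[0,0,0],[0,0,0]],
])

```text
time: 22.7
eef_pos: [0.4893, 0.3219, 0.1385]
tool_rot: [[0.982, 0.188, 0.007], [0.188, -0.982, 0.002], [0.007, -0.0, -1.0]]
wrist_force: [0.2, -0.5, -1.8]
opening: 0.698
grasp_force: 0.0
```

```bash
sed -i 's/p\[2\]+.006)/.022)/' gap.py; python3 gap.py pics/w11.png; python3 - <<'E'
from h import *
t=viewer.grab_frame("top");ca=viewer.camera_info("top");A=cv2.imread("pics/top0.png")
for k,b in (("amber",(438,230,490,270)),("green",(460,225,490,270))):
    print(k,[np.round(blobs(i,k,20,b)[0][0],1) for i in (A,t)])
for n,b in (("jar",(245,140,280,180)),("tub",(320,125,385,180))): print(n,np.abs(A[b[1]:b[3],b[0]:b[2]].astype(int)-t[b[1]:b[3],b[0]:b[2]]).mean())
E
```

```text
tcp [0.4893 0.3219 0.1385] z axis [ 0.0066  0.0018 -1.    ]
blue [320. 165.] 2493.0 [320. 166.] [0.5168 0.3279 0.022 ] [(np.float64(0.0353), np.float64(-79.1)), (np.float64(0.0594), np.float64(-168.1))]
white [320. 121.] 7049.5 [320. 122.] [0.5507 0.334  0.012 ] [(np.float64(0.0419), np.float64(-79.1)), (np.float64(0.1378), np.float64(-167.9))]
white [ 37. 312.] 1111.5 [ 45. 307.] [0.2923 0.6149 0.012 ] [(np.float64(0.1036), np.float64(-20.7)), (np.float64(0.1122), np.float64(-91.4))]
green [320.  85.] 3050.0 [320.  85.] [0.5841 0.3404 0.022 ] [(np.float64(0.0588), np.float64(9.9)), (np.float64(0.0355), np.float64(-79.1))]
green [65. 38.] 338.5 [65. 38.] [0.5862 0.563  0.022 ] [(np.float64(0.0168), np.float64(-75.8)), (np.float64(0.0171), np.float64(-169.6))]
red [320. 234.] 2054.5 [320. 234.] [0.4507 0.3147 0.022 ] [(np.float64(0.0349), np.float64(-79.1)), (np.float64(0.0597), np.float64(-168.0))]
amber [array([452.5, 246.8]), array([452.5, 246.9])]
green [array([473. , 244.2]), array([473.1, 244.2])]
jar 7.0876190476190475
tub 8.677109557109556
```

```bash
python3 -c "
from plant import robot; print(robot.sign_off())"
```

```text
the job is handed in; nothing more can be done
None
```

The blue tile was slid home into the corner and released, then regripped through the finger gap and set flat in the panel gap, face up. It measures in line with the red and green tiles, within about 1 mm of centred, and the job is handed in at about 23 s on the robot's clock.

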